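# Sand the lid seam, then hold the tool chest open for the lid stay

## Robot

A 6-joint arm with a two-finger parallel gripper is mounted at the origin on the work surface. World frame = base frame: x ahead of the robot, y to its left, z up, the work surface at z = 0. Lengths are in m, angles in rad, forces in N, time in s.
With the tool pointing down it reaches from about 0.35 to 0.975 m from the base axis. Payload 17.4 kg.
Tool frame: the origin (TCP) lies between the finger pads, 19 mm behind the fingertips; this is the grasp point; z points along the fingers, y is the line along which they close (so a half turn about z gives the same grasp; the last joint's range is limited). The gripper opens to 85 mm and grips with 20 to 120 N. Pads are 22 mm wide; open, the fingers measure 114 mm over their backs; the gripper's body (76 mm by 85 mm) begins 54 mm behind the grasp point. The pads swing forward as they close: fully open they stand 13 mm farther back than shut.
Start: joints at [1.13, 0.116, 1.442, -0, 1.584, -0.038], TCP at [0.265, 0.621, 0.25] pointing down, gripper open.
Joint ranges: [-2.83, 2.83], [-0.83, 2.19], [0.07, 2.5], [-1.14, 4.28], [0.01, 3], [-2.97, 2.97]. Speed limits (rad/s): [1.89, 1.89, 2.22, 3.14, 3.14, 3.14].

## Interface

Orientations are given as a unit quaternion [x, y, z, w].
In Python, from station import * gives the robot as it stands. The module is installed in compiled form; this text tells all that it offers.
- The arm moves only by the tool step_arm, never from a script. Its argument "series" is a list of rows, each a list of 4 numbers: the shift along the world's x, y, z in units of 40 mm (1.0 is 40 mm), then the turn about the world's z in units of 6 degrees (1.0 is 6 degrees). In form: [[tx, ty, tz, turn], ...]. A call has 1 to 20 rows; each row shifts and turns the commanded pose from where the row before left it; what a row does not reach is not made up. A row lasts 1/12 s, in which the tool goes at most 41.7 mm and 7.16 degrees, less where a joint would pass 70% of its speed; a pose out of reach is approached as far as the arm can. A call is refused whole if a number of a shift passes 1 or a number of a turn 1, either way. A call with a gripper value outside its range is refused whole. "gripper" is the closure, from 0 (fully open) to 1 (shut), set as the call begins (left out, the last holds). The fingers move at their own pace and stop on an object; the grip force is fixed at half the most. Time passes only in rows, so rows that do not move let the fingers close. It gives the time, the measured TCP pose, the force, the opening and the grip force at its end, in the units of the state.
- get_state(): the state, without advancing time (a new reading comes with each control period).
- camera(name): name is "scene" or "top"; returns a dict with "frame" (400x640x3 uint8, red, green, blue), "z_map" (400x640 float32, m along the optical axis (not along the pixel's ray), 0 where there is no reading), "mtx" (3x3 intrinsics, pixels), "camera_from_world" (4x4, takes a point from world to camera coordinates). Camera axes: x right, y down, z forward; pixel columns grow to the right and rows downward; lengths in m; the calibration is good to about 2 mm. A picture is of the moment at which its call begins.
- job_done(): hands the job in; it is judged then, once.
The state is a dict: "time": time; "joint_pos": joint angles; "joint_velocities": joint speeds; "joint_efforts": joint torques, N m; "position": TCP position; "orientation": TCP orientation; "force": force on the tool from outside, world axes, zero at the start; "wrist_torque": the same for the moment, N m; "width": opening from 0.0 (shut) to 1.0 (fully open); "finger_force": force on a finger pad.
Only numpy, scipy, OpenCV 4.12 (cv2) and the standard library are available. Lean on these libraries where they do the work, as an engineer would, in place of code of your own. Each camera call takes 0.05 s, during which the arm holds its last target. There are 200 camera calls.

## Task

Take the sanding pad from its tray and rub it along the glue seam on top of the shut tool chest's lid, from the left end to the right end (the robot's left and right), pressing lightly but enough that the spongy sole gives all the way along. Lay the pad flat back in its tray and let go of it, then raise the lid (the metal tab at its front is the handle) to 45 degrees and keep holding it there so that I can screw on the lid stay: it falls shut if let go, so finish while holding it. Do not disturb the glue bottle, the tin or the hammer.

Things in the scene. Friction and masses are not known exactly. Their poses are not given: they have to be found in the camera images.
- chest: Plywood tool chest, fixed to the bench: 200 mm deep (x) by 300 mm wide (y), 104 mm high without and 120 mm high with its shut lid. Origin: centre of its underside on the bench; x points to the hinge side away from the robot, y along the lid to the left, z up.
- lid (a joint): Lid angle in rad: 0 shut (as at the start), growing as the front edge rises, to a stop at 1.3. The lid is a 16 mm plywood board, 0.6 kg, hinged along the chest's far (+x) top edge; it falls shut from any angle. An aluminium tab 30 mm wide (y) and 16 mm thick sticks out level 50 mm from the middle of its front edge.
- lid_tab (a point): Grip point on the tab, mid width and mid thickness, 32 mm before the lid's front edge, 232 mm before the hinge line and, lid shut, 8 mm above it (112 mm above the bench). Moves with the lid. Pinch the tab from above across its 30 mm width (chest's y); it can turn between the fingers as the lid rises, so the gripper may stay upright.
- lid_hinge (a point): Middle of the hinge line, which runs along the chest's y at its far top edge, 104 mm above the bench and 100 mm beyond the chest's centre.
- seam_left (a point): Left (+y) end of the glue seam, a dark line 4 mm wide along the middle of the lid's flat top from end to end (300 mm), on the lid's surface 120 mm above the bench when shut. This point stays with the chest.
- seam_mid (a point): Middle of the seam, on top of the shut lid. Stays with the chest.
- seam_right (a point): Right (-y) end of the seam. Stays with the chest. The stroke may start and end with the pad flush with the lid's ends (pad centre 105 mm from the seam's middle).
- pad: Sanding pad, 0.15 kg, flat in its tray. Sole and plate 64 (x) by 90 mm (y), 18 mm high; on it a wood grip block 34 (x) by 80 mm (y), its top 52 mm above the underside. Origin: centre of the underside, z up. Pinch the block across its x, TCP 40 mm above the underside. The spongy black sole gives from 3 N on, 1.2 N more per mm, to 6 mm (10 N), then it is hard.
- tray: Shallow open dark steel tray, fixed, 150 mm (x) by 170 mm (y), 18 mm high, walls and floor 5 mm thick. Origin: centre of its underside, z up.
- glue: White glue bottle, standing, 64 mm diameter, 170 mm high: leave alone. Origin: centre of its underside.
- tin: Bare metal tin, standing, 76 mm diameter, 90 mm high: leave alone. Origin: centre of its underside.
- hammer: Hammer lying on the bench beyond the tray: leave alone. Its x runs along the handle towards the head; origin under its middle.
Mind the look-alikes: they are no part of the job. Of the things that look like the pad, the largest one is meant.

How it is judged:
By the outcome, as a careful person would: the job done as asked, in the order asked, and still so for the second after the job is handed in, while the arm keeps its last pose, push and grip.
It also fails if it takes over 72 s, if anything falls off the work surface, if the arm or the gripper's body presses on something with over 40 N, if the wrist force passes 120 N, or if a joint passes its speed limit or range.

## Working session

There is one attempt and no reset: what is moved stays moved. The work goes in short steps, Python scripts to look and compute and a tool call to move; the robot and the scene stay as the last step left them, time stands still between calls to the robot, and variables do not carry over. Pictures are saved under pics/ and viewed, at most 10 in all, crops included, and the job is handed in when it is done.

Besides the shell and the picture viewer there is one more tool, called after "Emit:" as name([rows], argument=value, ...), one row to a line, values as JSON. step_arm: Moves the arm, as the interface text tells. Its arguments: {"type":"object","properties":{"series":{"type":"array"},"gripper":{"type":"number"}},"required":["series"]}

```bash
mkdir -p pics; cat > h.py <<'E'
from station import *
import numpy as np, cv2
def snap(n,f=None):
    c=camera(n)
    if f: cv2.imwrite('pics/'+f,c['frame'][...,::-1])
    return c
def world(c):
    z=c['z_map'];K=c['mtx'];v,u=np.mgrid[0:400,0:640]
    p=np.stack([(u-K[0,2])/K[0,0]*z,(v-K[1,2])/K[1,1]*z,z,np.ones_like(z)],-1)
    return (p@np.linalg.inv(c['camera_from_world']).T)[...,:3]
E
python3 - <<'E'
from h import *
s=get_state();print(s)
for n in('scene','top'):
    c=snap(n,n+'1.png');np.savez(n+'1.npz',**c)
    print(np.linalg.inv(c['camera_from_world'])[:3,3])
E
```

```text
{'time': 0.0, 'joint_pos': array([ 1.13019658e+00,  1.16480206e-01,  1.44228937e+00,  2.42210476e-05,
        1.58397747e+00, -3.78034518e-02]), 'joint_velocities': array([ 2.98278395e-04,  8.33426069e-04, -4.78846241e-05, -3.67413272e-04,
        1.28567544e-05, -8.07394356e-05]), 'joint_efforts': array([-4.01939411e-03, -7.31965542e+01, -6.32509661e+01, -2.61173418e-04,
        6.08182425e-03,  7.15576061e-05]), 'position': array([0.26452594, 0.62082156, 0.24925108]), 'orientation': array([ 2.00039232e-01,  9.79787718e-01, -5.57896368e-04, -1.48519010e-04]), 'force': array([-0.14221498,  0.2268959 ,  0.54970551]), 'wrist_torque': array([ 0.004815  , -0.00260791,  0.00172104]), 'finger_force': 0.0, 'width': 0.9950306193750029}
[ 1.58236861 -0.43878185  1.26147264]
[0.38743075 0.02140165 1.48914627]
```

View pics/top1.png

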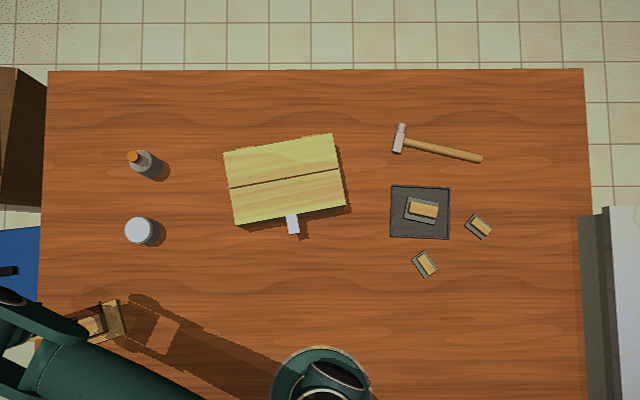

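View pics/scene1.png

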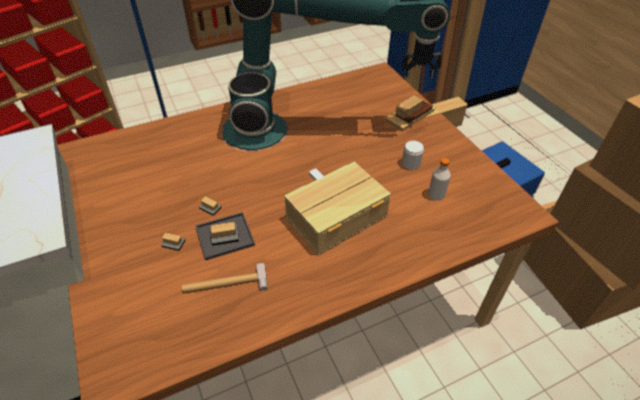

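In the top view, three things look like the pad: in the tray (424,209), right of the tray (479,226) and before the tray (425,264). The one in the tray is the largest, so I choose it. The chest is at (285,180) with its tab at (293,224), the tin at (142,230), the bottle at (145,163) and the hammer at (437,145). I'll check the choice in a crop and measure it by depth.

```bash
python3 - <<'E'
from h import *
c=dict(np.load('top1.npz'));w=world(c);f=c['frame']
cv2.imwrite('pics/crop.png',cv2.resize(f[125:285,210:500],None,fx=2.7,fy=2.7,interpolation=cv2.INTER_CUBIC)[...,::-1])
def rect(name,u0,u1,v0,v1,lo,hi):
    r=w[v0:v1,u0:u1].reshape(-1,3);r=r[(r[:,2]>lo)&(r[:,2]<hi)]
    q=cv2.minAreaRect(r[:,:2].astype(np.float32)*1000)
    print(name,len(r),'c',np.round(q[0],1),'size',np.round(q[1],1),'ang',round(q[2],1),'z',np.median(r[:,2]).round(4))
rect('bench',300,380,260,300,-.1,.02)
rect('lid',215,355,125,235,.113,.13)
rect('tab',280,305,212,240,.1,.1165)
rect('block',395,450,190,235,.045,.07)
rect('pad',395,450,190,235,.015,.07)
rect('tray',385,455,180,243,.012,.03)
rect('block2',460,500,210,245,.02,.07);rect('block3',408,445,245,285,.02,.07)
rect('hammer',385,490,115,170,.01,.06);rect('glue',120,170,140,185,.05,.2)
rect('tin',120,165,212,250,.07,.1)
E
```

```text
bench 3191 c [327.3 -57.2] size [227.4 110.8] ang 89.5 z -0.0004
lid 8405 c [580.   90.2] size [254.8 300.8] ang 10.5 z 0.1198
tab 56 c [488.1  65.2] size [58.2 61.2] ang 29.1 z 0.1151
block 356 c [ 522.7 -291.5] size [81.5 34.9] ang 76.9 z 0.0555
pad 742 c [ 520.6 -307.9] size [129.8 123.8] ang 87.8 z 0.036
tray 738 c [ 519.3 -291.1] size [171.3 150.7] ang 87.5 z 0.0194
block2 214 c [ 471.7 -454.4] size [59.7 38.2] ang 47.3 z 0.0359
block3 203 c [ 370.4 -297.9] size [61.8 25.4] ang 32.7 z 0.0362
hammer 971 c [ 715.9 -343.7] size [129.2 261.8] ang 1.4 z 0.0228
glue 606 c [652.6 479.1] size [58.5 62.3] ang 52.7 z 0.1163
tin 630 c [468.7 489.4] size [72.1 73.4] ang 36.7 z 0.0895
```

View pics/crop.png

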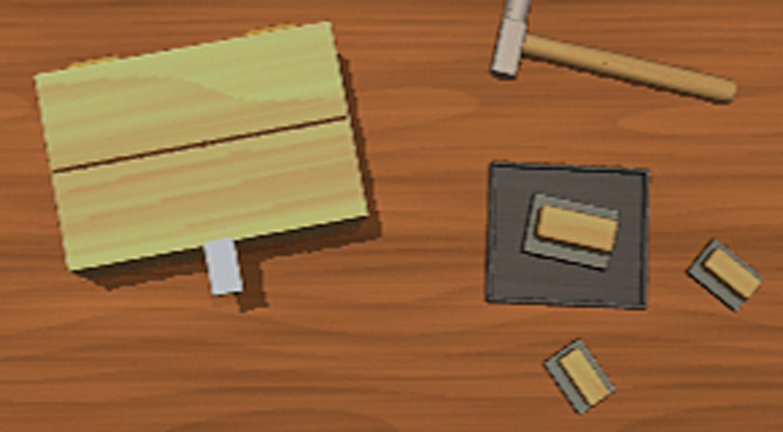

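The crop confirms it: the largest pad lies in the tray, crop (577,230), with its block's long axis tilted by about −13°. The seam runs from crop (52,172) to (347,117). Next I go above the pad.

Emit:
step_arm([
  [0.25, -0.88, 0, -0.51],
  [0.25, -0.88, 0, -0.51],
  [0.25, -0.88, 0, -0.51],
  [0.25, -0.88, 0, -0.51],
  [0.25, -0.88, 0, -0.51],
  [0.25, -0.88, 0, -0.51],
  [0.25, -0.88, 0, -0.51],
  [0.25, -0.88, 0, -0.51],
  [0.25, -0.88, 0, -0.51],
  [0.25, -0.88, 0, -0.51],
  [0.25, -0.88, 0, -0.51],
  [0.25, -0.88, 0, -0.51],
  [0.25, -0.88, 0, -0.51],
  [0.25, -0.88, 0, -0.51],
  [0.25, -0.88, 0, -0.51],
  [0.25, -0.88, 0, -0.51],
  [0.25, -0.88, 0, -0.51],
  [0.25, -0.88, 0, -0.51],
  [0.25, -0.88, 0, -0.51],
  [0.25, -0.88, 0, -0.51],
], gripper=0)

```text
time: 1.77
position: [0.4645, -0.085, 0.2499]
orientation: [0.672, 0.741, 0.0, 0.0]
force: [0.9, 1.0, -0.7]
width: 1.0
finger_force: 0.0
```

```bash
cat >> h.py <<'E'
from scipy.spatial.transform import Rotation as R
def tooly(q): 
    v=R.from_quat(q).as_matrix()[:,1]; return np.degrees(np.arctan2(v[1],v[0]))
E
python3 - <<'E'
from h import *
s=get_state();print(s['time'],s['position'].round(4),tooly(s['orientation']),s['joint_pos'].round(2))
c=dict(np.load('top1.npz'));w=world(c)
m=np.zeros((400,640),np.uint8);m[125:235,215:355]=((w[...,2]>.113)&(w[...,2]<.13))[125:235,215:355]
m=cv2.morphologyEx(m,cv2.MORPH_OPEN,np.ones((21,21)))>0
q=cv2.minAreaRect(w[m][:,:2].astype(np.float32)*1000);print(q)
def at(u,v,z):
    K=c['mtx'];M=np.linalg.inv(c['camera_from_world']);d=M[:3,:3]@np.linalg.solve(K,[u,v,1]);o=M[:3,3]
    return (o+d*(z-o[2])/d[2]).round(4)
for n,u,v in(('sl',52,172),('sr',347,117),('tabL',204,240),('tabR',234,239),('tabfL',213,294),('tabfR',243,291)): print(n,at(210+(u+.5)/2.7-.5,125+(v+.5)/2.7-.5,.12))
E
```

```text
1.7667 [ 0.4645 -0.085   0.2499] 5.551274754367381 [-0.24 -0.34  1.86  0.    1.62 -0.33]
((612.6478271484375, 156.7069091796875), (114.99172973632812, 90.08763885498047), 88.71641540527344)
sl [0.5756 0.2416 0.12  ]
sr [ 0.6286 -0.0507  0.12  ]
tabL [0.507  0.0917 0.12  ]
tabR [0.5077 0.0622 0.12  ]
tabfL [0.4538 0.083  0.12  ]
tabfR [0.4565 0.0536 0.12  ]
```

Emit:
step_arm([
  [0.207, -0.737, 0, -0.443],
  [0.207, -0.737, 0, -0.443],
  [0.207, -0.737, 0, -0.443],
  [0.207, -0.737, 0, -0.443],
  [0.207, -0.737, 0, -0.443],
  [0.207, -0.737, 0, -0.443],
  [0.207, -0.737, 0, -0.443],
  [0, 0, -0.6, 0],
  [0, 0, -0.7, 0],
  [0, 0, -0.7, 0],
  [0, 0, -0.6, 0],
  [0, 0, 0, 0],
  [0, 0, 0, 0],
])

```text
time: 2.85
position: [0.5221, -0.2891, 0.1454]
orientation: [0.782, 0.623, -0.0, -0.001]
force: [-0.6, 0.4, 1.5]
width: 1.001
finger_force: 0.0
```

```bash
python3 - <<'E'
from h import *
s=get_state();print(s['time'],s['position'].round(4),tooly(s['orientation']))
c=snap('scene');cv2.imwrite('pics/s2.png',cv2.resize(c['frame'][150:290,130:300],None,fx=4,fy=4,interpolation=cv2.INTER_CUBIC)[...,::-1])
E
```

```text
2.85 [ 0.5221 -0.2891  0.1454] -12.881224329982935
```

View pics/s2.png

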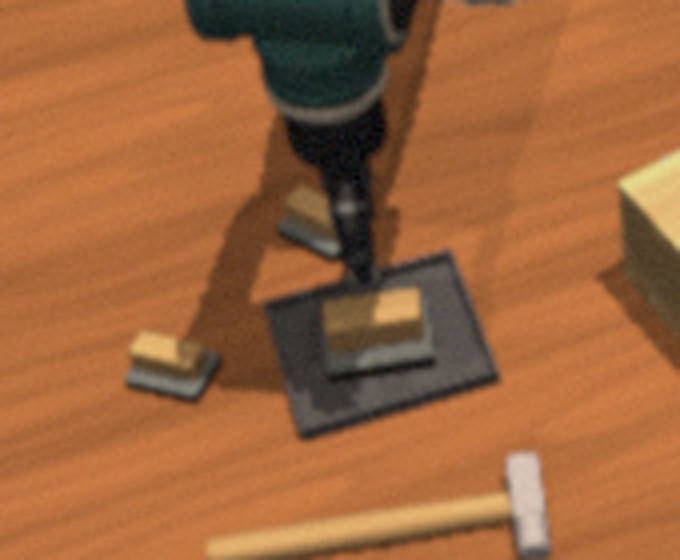

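The gripper is above the block (crop 375,310), with the fingers straddling it and clear of the plate. I descend and grip.

Emit:
step_arm([
  [0, -0.06, -0.5, 0],
  [0, 0, -0.5, 0],
  [0, 0, -0.5, 0],
  [0, 0, -0.5, 0],
  [0, 0, -0.3, 0],
  [0, 0, -0.2, 0],
  [0, 0, 0, 0],
  [0, 0, 0, 0],
  [0, 0, 0, 0],
])

```text
time: 3.65
position: [0.5232, -0.2921, 0.0476]
orientation: [0.782, 0.623, 0.0, 0.001]
force: [0.4, 0.2, 0.6]
width: 1.001
finger_force: 0.0
```

Emit:
step_arm([
  [0, 0, 0, 0],
  [0, 0, 0, 0],
  [0, 0, 0, 0],
  [0, 0, 0, 0],
  [0, 0, 0, 0],
  [0, 0, 0, 0],
  [0, 0, 0, 0],
  [0, 0, 0, 0],
  [0, 0, 0, 0],
  [0, 0, 0, 0],
], gripper=1)

```text
time: 4.48
position: [0.5226, -0.2918, 0.0461]
orientation: [0.782, 0.623, 0.0, 0.0]
force: [0.4, -0.5, 2.5]
width: 0.385
finger_force: 64.3
```

Emit:
step_arm([
  [0, 0, 0.3, 0],
  [0, 0, 0.6, 0],
  [0, 0, 0.8, 0],
  [0, 0, 0.8, 0],
  [0, 0, 0.8, 0],
  [0, 0, 0.8, 0],
  [0, 0, 0.6, 0],
  [0, 0, 0.3, 0],
  [0, 0, 0, 0],
  [0, 0, 0, 0],
  [0, 0, 0, 0],
])

```text
time: 5.4
position: [0.5221, -0.2915, 0.2438]
orientation: [0.782, 0.623, -0.0, -0.001]
force: [0.3, 1.0, -2.1]
width: 0.39
finger_force: 64.0
```

Emit:
step_arm([
  [0.05, 0.41, 0, 0.2],
  [0.104, 0.818, 0, 0.26],
  [0.104, 0.818, 0, 0.26],
  [0.104, 0.818, 0, 0.26],
  [0.104, 0.818, 0, 0.26],
  [0.104, 0.818, 0, 0.26],
  [0.104, 0.818, 0, 0.26],
  [0.104, 0.818, 0, 0.26],
  [0.104, 0.818, 0, 0.26],
  [0.104, 0.818, 0, 0.26],
  [0.104, 0.818, 0, 0.26],
  [0.104, 0.818, 0, 0.26],
  [0.104, 0.818, 0, 0.26],
  [0.104, 0.818, 0, 0.26],
  [0.104, 0.818, 0, 0.26],
  [0.05, 0.41, 0, 0.1],
  [0, 0, 0, 0],
  [0, 0, 0, 0],
  [0, 0, 0, 0],
])

```text
time: 6.98
position: [0.5846, 0.1984, 0.2449]
orientation: [0.638, 0.77, -0.001, -0.0]
force: [-0.3, 0.3, -1.6]
width: 0.389
finger_force: 64.0
```

```bash
python3 - <<'E'
from h import *
s=get_state();print(s['time'],s['position'].round(4),tooly(s['orientation']),s['force'],s['wrist_torque'])
c=snap('top');w=world(c);np.savez('top2.npz',**c)
cv2.imwrite('pics/t2.png',cv2.resize(c['frame'][110:260,200:370],None,fx=4,fy=4,interpolation=cv2.INTER_CUBIC)[...,::-1])
c=snap('scene');cv2.imwrite('pics/s3.png',cv2.resize(c['frame'][120:260,260:430],None,fx=4,fy=4,interpolation=cv2.INTER_CUBIC)[...,::-1])
E
```

```text
6.9833 [0.5846 0.1984 0.2449] 10.721352783430016 [-0.27029971  0.288343   -1.55252522] [ 0.01561209 -0.02766215  0.01393303]
```

View pics/s3.png

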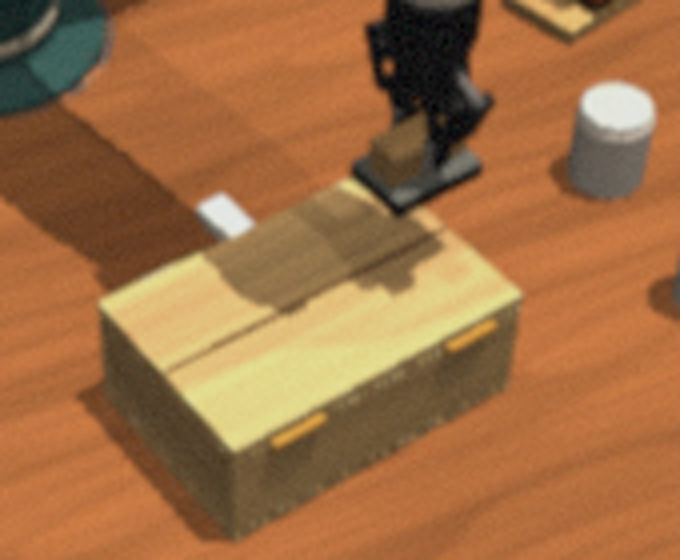

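Emit:
step_arm([
  [0, 0.1, -0.4, 0],
  [0, 0, -0.6, 0],
  [0, 0, -0.5, 0],
  [0, 0, -0.3, 0],
  [0, 0, 0, 0],
  [0, 0, 0, 0],
  [0, 0, 0, 0],
  [0, 0, 0, 0],
])

```text
time: 7.75
position: [0.5853, 0.2031, 0.1756]
orientation: [0.638, 0.77, 0.001, 0.001]
force: [0.3, -0.0, -1.5]
width: 0.391
finger_force: 64.0
```

```bash
python3 - <<'E'
from h import *
s=get_state();print(s['time'],s['position'].round(4),s['force'].round(2))
c=snap('top');w=world(c);f=c['frame']
K=c['mtx'];M=np.linalg.inv(c['camera_from_world'])
g=cv2.cvtColor(f,cv2.COLOR_RGB2GRAY)
cv2.imwrite('pics/t3.png',cv2.resize(f[110:250,210:360],None,fx=5,fy=4.2,interpolation=cv2.INTER_CUBIC)[...,::-1])
E
```

```text
7.75 [0.5853 0.2031 0.1756] [ 0.29 -0.04 -1.52]
```

Emit:
step_arm([
  [0, 0, -0.15, 0],
  [0, 0, -0.12, 0],
  [0, 0, -0.06, 0],
  [0, 0, 0, 0],
  [0, 0, 0, 0],
  [0, 0, 0, 0],
])

```text
time: 8.3
position: [0.5848, 0.2031, 0.1611]
orientation: [0.638, 0.77, -0.0, -0.0]
force: [-2.1, -0.9, 2.5]
width: 0.384
finger_force: 64.5
```

Emit:
step_arm([
  [0, 0, -0.05, 0],
  [0, 0, 0, 0],
  [0, 0, 0, 0],
  [0, 0, 0, 0],
])

```text
time: 8.63
position: [0.5849, 0.2032, 0.1591]
orientation: [0.638, 0.77, 0.0, 0.0]
force: [-2.0, -0.8, 4.6]
width: 0.384
finger_force: 64.7
```

Emit:
step_arm([
  [0, 0, -0.025, 0],
  [0, 0, 0, 0],
  [0, 0, 0, 0],
  [0, 0, 0, 0],
])

```text
time: 8.97
position: [0.5849, 0.2031, 0.1581]
orientation: [0.638, 0.77, 0.0, 0.0]
force: [-1.8, -0.3, 6.3]
width: 0.386
finger_force: 64.8
```

Emit:
step_arm([
  [0.012, -0.067, 0.01, 0],
  [0.0243, -0.1335, 0, 0],
  [0.0243, -0.1335, 0, 0],
  [0.0243, -0.1335, 0, 0],
  [0.0243, -0.1335, 0, 0],
  [0.0243, -0.1335, 0, 0],
  [0.0243, -0.1335, 0, 0],
  [0.0243, -0.1335, 0, 0],
])

```text
time: 9.63
position: [0.5923, 0.1633, 0.1586]
orientation: [0.638, 0.77, 0.001, -0.0]
force: [-0.5, 3.3, 4.9]
width: 0.39
finger_force: 64.8
```

Emit:
step_arm([
  [0.0243, -0.1335, 0, 0],
  [0.0243, -0.1335, 0, 0],
  [0.0243, -0.1335, 0, 0],
  [0.0243, -0.1335, 0, 0],
  [0.0243, -0.1335, 0, 0],
  [0.0243, -0.1335, 0, 0],
  [0.0243, -0.1335, 0, 0],
  [0.0243, -0.1335, 0, 0],
])

```text
time: 10.3
position: [0.6001, 0.1205, 0.1586]
orientation: [0.638, 0.77, 0.001, 0.0]
force: [-0.5, 4.5, 5.7]
width: 0.385
finger_force: 64.8
```

Emit:
step_arm([
  [0.0243, -0.1335, 0, 0],
  [0.0243, -0.1335, 0, 0],
  [0.0243, -0.1335, 0, 0],
  [0.0243, -0.1335, 0, 0],
  [0.0243, -0.1335, 0, 0],
  [0.0243, -0.1335, 0, 0],
  [0.0243, -0.1335, 0, 0],
  [0.0243, -0.1335, 0, 0],
])

```text
time: 10.97
position: [0.6079, 0.0778, 0.1586]
orientation: [0.638, 0.77, 0.001, 0.0]
force: [-0.2, 3.1, 5.2]
width: 0.387
finger_force: 64.8
```

Emit:
step_arm([
  [0.0243, -0.1335, 0, 0],
  [0.0243, -0.1335, 0, 0],
  [0.0243, -0.1335, 0, 0],
  [0.0243, -0.1335, 0, 0],
  [0.0243, -0.1335, 0, 0],
  [0.0243, -0.1335, 0, 0],
  [0.0243, -0.1335, 0, 0],
  [0.0243, -0.1335, 0, 0],
  [0.0243, -0.1335, 0, 0],
])

```text
time: 11.72
position: [0.6166, 0.0297, 0.1585]
orientation: [0.638, 0.77, 0.001, 0.0]
force: [-0.8, 3.7, 4.9]
width: 0.387
finger_force: 64.8
```

Emit:
step_arm([
  [0.0243, -0.1335, 0, 0],
  [0.0243, -0.1335, 0, 0],
  [0.0243, -0.1335, 0, 0],
  [0.0243, -0.1335, 0, 0],
  [0.0243, -0.1335, 0, 0],
  [0.0243, -0.1335, 0, 0],
  [0.0243, -0.1335, 0, 0],
  [0.012, -0.067, 0, 0],
  [0, 0, 0, 0],
  [0, 0, 0, 0],
  [0, 0, 0, 0],
])

```text
time: 12.63
position: [0.624, -0.0108, 0.1586]
orientation: [0.638, 0.77, 0.0, 0.001]
force: [-0.0, -2.1, 5.0]
width: 0.392
finger_force: 64.8
```

```bash
python3 - <<'E'
from h import *
s=get_state();print(s['time'],s['position'].round(4),tooly(s['orientation']),s['force'].round(2),s['joint_pos'].round(2))
c=snap('scene');cv2.imwrite('pics/s4.png',cv2.resize(c['frame'][120:260,260:430],None,fx=4,fy=4,interpolation=cv2.INTER_CUBIC)[...,::-1])
E
```

```text
12.6333 [ 0.624  -0.0108  0.1586] 10.743990716718812 [-0.03 -2.07  4.98] [-0.06  0.04  1.67 -0.    1.43 -0.25]
```

View pics/s4.png

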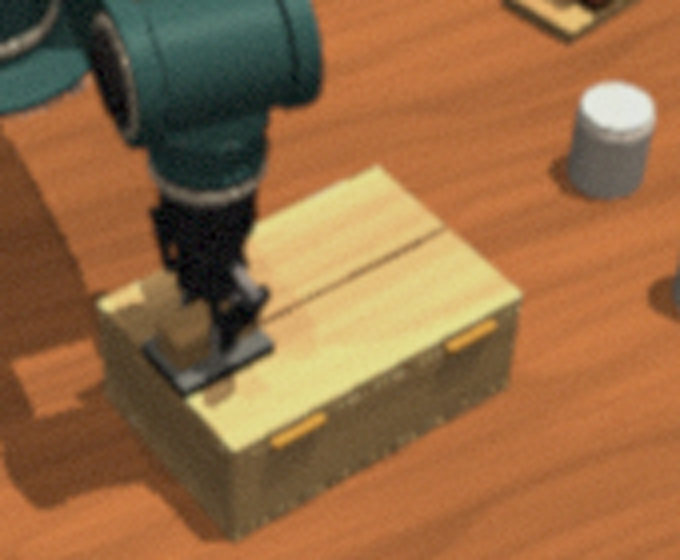

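The pad's end is flush with, or just past, the lid's right end (crop 165,365), so the stroke is complete. Now it goes back to the tray.

Emit:
step_arm([
  [0, 0, 0.2, 0],
  [0, 0, 0.5, 0],
  [0, 0, 0.6, 0],
  [0, 0, 0.6, 0],
  [0, 0, 0.35, 0],
  [-0.14, -0.4, 0, -0.2],
  [-0.26, -0.72, 0, -0.4],
  [-0.26, -0.72, 0, -0.4],
  [-0.26, -0.72, 0, -0.4],
  [-0.26, -0.72, 0, -0.4],
  [-0.26, -0.72, 0, -0.4],
  [-0.26, -0.72, 0, -0.4],
  [-0.26, -0.72, 0, -0.4],
  [-0.26, -0.72, 0, -0.4],
  [-0.26, -0.72, 0, -0.4],
  [-0.05, -0.14, 0, -0.13],
  [0, 0, 0, 0],
  [0, 0, 0, 0],
])

```text
time: 14.18
position: [0.5225, -0.2911, 0.2479]
orientation: [0.782, 0.624, 0.0, -0.0]
force: [0.3, 0.0, -1.7]
width: 0.387
finger_force: 64.0
```

Emit:
step_arm([
  [0, 0, -0.5, 0],
  [0, 0, -0.8, 0],
  [0, 0, -0.8, 0],
  [0, 0, -0.8, 0],
  [0, 0, -0.6, 0],
  [0, 0, -0.5, 0],
  [0, 0, -0.4, 0],
  [0, 0, -0.2, 0],
  [0, 0, 0, 0],
  [0, 0, 0, 0],
  [0, 0, 0, 0],
])

```text
time: 15.1
position: [0.5232, -0.2912, 0.0656]
orientation: [0.781, 0.624, 0.0, 0.001]
force: [1.0, -0.3, -1.0]
width: 0.384
finger_force: 64.0
```

Contact is expected at about 0.046.

Emit:
step_arm([
  [0, 0, -0.2, 0],
  [0, 0, -0.14, 0],
  [0, 0, -0.09, 0],
  [0, 0, -0.04, 0],
  [0, 0, 0, 0],
  [0, 0, 0, 0],
  [0, 0, 0, 0],
])

```text
time: 15.68
position: [0.5225, -0.2914, 0.0458]
orientation: [0.782, 0.624, 0.0, 0.0]
force: [-1.8, 1.6, 2.7]
width: 0.388
finger_force: 64.6
```

Emit:
step_arm([
  [0, 0, 0, 0],
  [0, 0, 0, 0],
  [0, 0, 0, 0],
  [0, 0, 0, 0],
  [0, 0, 0, 0],
  [0, 0, 0, 0],
  [0, 0, 0, 0],
  [0, 0, 0, 0],
], gripper=0)

```text
time: 16.35
position: [0.5225, -0.2913, 0.0454]
orientation: [0.782, 0.624, 0.0, -0.0]
force: [-0.5, -0.1, -0.1]
width: 1.001
finger_force: 0.0
```

Emit:
step_arm([
  [0, 0, 0.2, 0],
  [0, 0, 0.5, 0],
  [0, 0, 0.8, 0],
  [0, 0, 0.8, 0],
  [0, 0, 0.8, 0],
  [0, 0, 0.8, 0],
  [0, 0, 0.8, 0],
  [0, 0, 0.4, 0],
  [0, 0, 0, 0],
])

```text
time: 17.1
position: [0.5232, -0.2918, 0.2549]
orientation: [0.782, 0.624, 0.001, 0.003]
force: [0.4, -0.2, 1.4]
width: 0.999
finger_force: 0.0
```

Emit:
step_arm([
  [-0.05, 0.38, 0, -0.7],
  [-0.103, 0.757, 0, -0.7],
  [-0.103, 0.757, 0, -0.7],
  [-0.103, 0.757, 0, -0.7],
  [-0.103, 0.757, 0, -0.7],
  [-0.103, 0.757, 0, -0.7],
  [-0.103, 0.757, 0, -0.7],
  [-0.103, 0.757, 0, -0.7],
  [-0.103, 0.757, 0, -0.7],
  [-0.103, 0.757, 0, -0.7],
  [-0.103, 0.757, 0, -0.7],
  [-0.103, 0.757, 0, -0.7],
  [-0.05, 0.38, 0, -0.7],
  [-0.05, 0, 0, -0.7],
  [0, 0, 0, -0.7],
  [0, 0, 0, -0.6],
  [0, 0, 0, 0],
  [0, 0, 0, 0],
  [0, 0, 0, 0],
])

```text
time: 18.68
position: [0.4711, 0.0721, 0.2493]
orientation: [0.996, 0.093, -0.0, -0.0]
force: [-0.1, 0.3, -0.5]
width: 1.0
finger_force: 0.0
```

```bash
python3 - <<'E'
from h import *
s=get_state();print(s['time'],s['position'].round(4),tooly(s['orientation']),s['force'].round(2),s['joint_pos'].round(2))
c=snap('scene','s5.png');w=world(c)
T=snap('top');W=world(T)
cv2.imwrite('pics/s5.png',np.vstack([cv2.resize(c['frame'][110:280,140:430],None,fx=2,fy=1.75),cv2.resize(T['frame'][120:290,210:500],None,fx=2,fy=1.75)])[...,::-1])
# lid top from scene camera, small bright region, fits plane z
m=(W[...,2]>.045)&(W[...,2]<.07);m[:,:395]=0;m[:,450:]=0;m[:190]=0;m[235:]=0
print(cv2.minAreaRect(W[m][:,:2].astype(np.float32)*1000),np.median(W[m][:,2]))
E
```

```text
18.6833 [0.4711 0.0721 0.2493] -79.30506674021001 [-0.06  0.35 -0.51] [ 0.1  -0.33  1.85  0.    1.62  1.48]
((522.057373046875, -291.4512939453125), (80.06245422363281, 35.02682876586914), 77.53108978271484) 0.05572487638374091
```

View pics/s5.png

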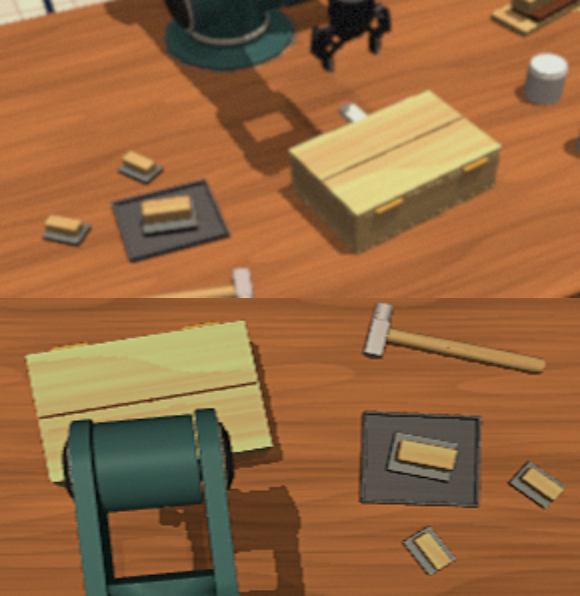

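The pad lies flat in its tray (lower half, 425,455), and the open gripper is above the tab (upper half, 350,113). I descend and pinch the tab.

Emit:
step_arm([
  [0.06, 0, -0.4, 0],
  [0, 0, -0.6, 0],
  [0, 0, -0.6, 0],
  [0, 0, -0.6, 0],
  [0, 0, -0.5, 0],
  [0, 0, -0.4, 0],
  [0, 0, -0.2, 0],
  [0, 0, -0.08, 0],
  [0, 0, 0, 0],
  [0, 0, 0, 0],
  [0, 0, 0, 0],
])

```text
time: 19.7
position: [0.4741, 0.0722, 0.1154]
orientation: [0.996, 0.092, 0.001, -0.0]
force: [-0.4, -1.0, 0.3]
width: 0.996
finger_force: 0.0
```

Emit:
step_arm([
  [0, 0, 0, 0],
  [0, 0, 0, 0],
  [0, 0, 0, 0],
  [0, 0, 0, 0],
  [0, 0, 0, 0],
  [0, 0, 0, 0],
  [0, 0, 0, 0],
  [0, 0, 0, 0],
  [0, 0, 0, 0],
  [0, 0, 0, 0],
], gripper=1)

```text
time: 20.53
position: [0.474, 0.0704, 0.1149]
orientation: [0.996, 0.092, 0.0, 0.002]
force: [-0.5, -19.0, 7.2]
width: 0.334
finger_force: 61.2
```

```bash
python3 - <<'E'
from h import *
s=get_state();print(s['time'],s['position'].round(4),tooly(s['orientation']),s['force'].round(2),s['wrist_torque'].round(2))
p=s['position'];xh=np.array([np.cos(np.radians(10.4)),np.sin(np.radians(10.4))])
H=np.array([.604,.0955])+.1*xh
rx=(p[:2]-H)@xh; rz=p[2]-.104; print('rel hinge',rx,rz)
# arc about hinge in units
prev=None
for a in np.radians(np.arange(0,46,3)):
    q=np.array([rx*np.cos(a)+rz*np.sin(a),-rx*np.sin(a)+rz*np.cos(a)])
    if prev is not None:
        d=q-prev; print(round(np.degrees(a)),(np.r_[d[0]*xh,d[1]]/.04).round(3).tolist(),'at',(H+q[0]*xh).round(4),(q[1]+.104).round(4))
    prev=q
E
```

```text
20.5333 [0.474  0.0704 0.1149] -79.47576578585684 [ -0.5  -19.01   7.23] [-2.85  0.07 -0.29]
rel hinge -0.23240560506060842 0.010949337450225458
3 [0.022, 0.004, 0.304] at [0.4746 0.0718] 0.1271
6 [0.038, 0.007, 0.302] at [0.4761 0.072 ] 0.1392
9 [0.053, 0.01, 0.3] at [0.4783 0.0724] 0.1512
12 [0.068, 0.013, 0.296] at [0.481  0.0729] 0.163
15 [0.084, 0.015, 0.292] at [0.4843 0.0735] 0.1747
18 [0.098, 0.018, 0.288] at [0.4883 0.0743] 0.1862
21 [0.113, 0.021, 0.282] at [0.4928 0.0751] 0.1975
24 [0.128, 0.023, 0.276] at [0.4979 0.076 ] 0.2085
27 [0.142, 0.026, 0.268] at [0.5036 0.0771] 0.2193
30 [0.155, 0.028, 0.26] at [0.5098 0.0782] 0.2297
33 [0.168, 0.031, 0.252] at [0.5165 0.0794] 0.2398
36 [0.181, 0.033, 0.243] at [0.5238 0.0808] 0.2495
39 [0.193, 0.035, 0.233] at [0.5315 0.0822] 0.2588
42 [0.205, 0.038, 0.222] at [0.5397 0.0837] 0.2676
45 [0.216, 0.04, 0.211] at [0.5483 0.0853] 0.2761
```

The tab is pinched. I ease off the sideways load (the tab is about 2 mm to the right), then raise the lid along the arc.

Emit:
step_arm([
  [0.008, -0.045, 0, 0],
  [0, 0, 0, 0],
  [0.01, 0.002, 0.15, 0],
  [0.012, 0.002, 0.152, 0],
  [0.017, 0.003, 0.151, 0],
  [0.021, 0.004, 0.151, 0],
  [0.025, 0.005, 0.15, 0],
  [0.028, 0.005, 0.15, 0],
  [0, 0, 0, 0],
  [0, 0, 0, 0],
])

```text
time: 21.37
position: [0.4784, 0.071, 0.1504]
orientation: [0.996, 0.092, -0.0, 0.0]
force: [3.4, -4.3, -5.8]
width: 0.335
finger_force: 59.7
```

Emit:
step_arm([
  [0.034, 0.006, 0.148, 0],
  [0.034, 0.006, 0.148, 0],
  [0.042, 0.008, 0.146, 0],
  [0.042, 0.008, 0.146, 0],
  [0.049, 0.009, 0.144, 0],
  [0.049, 0.009, 0.144, 0],
  [0.057, 0.01, 0.141, 0],
  [0.057, 0.01, 0.141, 0],
  [0.064, 0.012, 0.138, 0],
  [0.064, 0.012, 0.138, 0],
  [0.071, 0.013, 0.134, 0],
  [0.071, 0.013, 0.134, 0],
  [0, 0, 0, 0],
  [0, 0, 0, 0],
])

```text
time: 22.53
position: [0.5038, 0.0756, 0.218]
orientation: [0.996, 0.092, -0.0, 0.0]
force: [3.1, -4.5, -6.9]
width: 0.338
finger_force: 60.2
```

Emit:
step_arm([
  [0.077, 0.014, 0.13, 0],
  [0.077, 0.014, 0.13, 0],
  [0.084, 0.015, 0.126, 0],
  [0.084, 0.015, 0.126, 0],
  [0.09, 0.016, 0.121, 0],
  [0.09, 0.016, 0.121, 0],
  [0.097, 0.017, 0.116, 0],
  [0.097, 0.017, 0.116, 0],
  [0.102, 0.019, 0.111, 0],
  [0.102, 0.019, 0.111, 0],
  [0, 0, 0, 0],
  [0, 0, 0, 0],
  [0, 0, 0, 0],
])

```text
time: 23.62
position: [0.5398, 0.0822, 0.2661]
orientation: [0.996, 0.092, -0.001, 0.0]
force: [3.5, -4.7, -7.8]
width: 0.34
finger_force: 61.3
```

Emit:
step_arm([
  [0.108, 0.02, 0.106, 0],
  [0.108, 0.02, 0.106, 0],
  [0, 0, 0, 0],
  [0, 0, 0, 0],
  [0, 0, 0, 0],
  [0, 0, 0, 0],
])

```text
time: 24.12
position: [0.5486, 0.0837, 0.2747]
orientation: [0.996, 0.092, -0.0, 0.0]
force: [5.0, -5.0, -8.4]
width: 0.335
finger_force: 61.7
```

```bash
cat > ang.py <<'E'
from h import *
import sys
s=get_state();print(s['time'],s['position'].round(4),s['force'].round(2),s['width'],s['finger_force'])
xh=np.array([np.cos(np.radians(10.4)),np.sin(np.radians(10.4))]);yh=np.array([-xh[1],xh[0]])
for n in('scene','top'):
    c=snap(n);w=world(c);d=w[...,:2]-np.array([.604,.0955]);X=d@xh-.1;Y=d@yh;Z=w[...,2]-.104
    m=(c['z_map']>0)&(abs(Y)<.14)&(abs(Y)>(.0 if n=='scene' else .06))&(X>-.15)&(X<.01)&(abs(np.hypot(X,Z)-.1)<.08)&(Z>.02)&(Z<.17)
    a=np.degrees(np.arctan2(Z,-X)); m&=(a>25)&(a<65)
    P=np.stack([X[m],Z[m]],1)
    for k in range(5):
        q=P.mean(0);v=np.linalg.svd(P-q,full_matrices=False)[2][0];r=(P-q)@[-v[1],v[0]];P=P[abs(r)<.003*(5-k)]
    v*=np.sign(v[1]);print(n,len(P),'lid angle',np.degrees(np.arctan2(v[1],-v[0])),'rms',r.std())
    cv2.imwrite(f'pics/{sys.argv[1]}{n}.png',cv2.resize(c['frame'][100:280,140:440],None,fx=2.5,fy=2.5)[...,::-1])
p=s['position'];X=(p[:2]-[.604,.0955])@xh-.1;Z=p[2]-.104;print('tcp angle',np.degrees(np.arctan2(Z,-X))-np.degrees(np.arctan2(.0109,.2324)),np.hypot(X,Z))
E
python3 ang.py e
```

```text
24.1167 [0.5486 0.0837 0.2747] [ 4.96 -5.   -8.38] 0.3350745654817115 61.74215376377106
scene 2186 lid angle 44.65631710514826 rms 0.0026651209064138125
top 775 lid angle 44.43223022428166 rms 0.0015845391825264575
tcp angle 44.768205850768844 0.23163895512871263
```

View pics/escene.png

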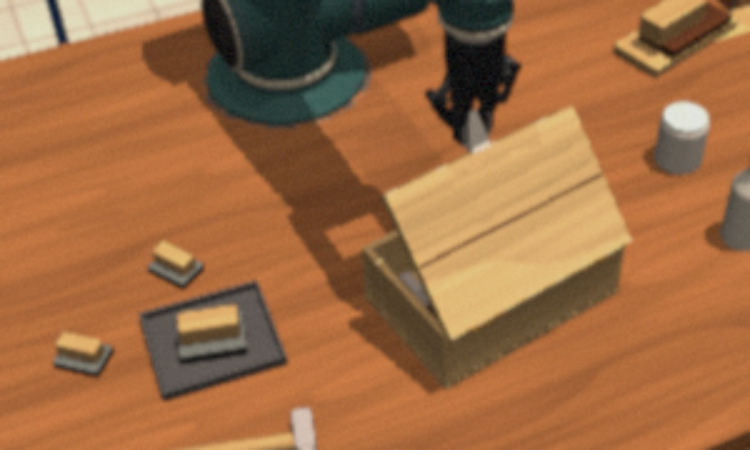

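The lid is held at about 44.6°, with the tab in the fingers (475,135). The pad is flat in its tray (210,330), and the tin, bottle and hammer are where they were. I add a small raise of about 0.4°, settle, and hand the job in.

Emit:
step_arm([
  [0.03, 0.005, 0.03, 0],
  [0, 0, 0, 0],
  [0, 0, 0, 0],
  [0, 0, 0, 0],
  [0, 0, 0, 0],
  [0, 0, 0, 0],
  [0, 0, 0, 0],
  [0, 0, 0, 0],
])

```text
time: 24.88
position: [0.5497, 0.0839, 0.2757]
orientation: [0.996, 0.092, -0.001, 0.0]
force: [5.0, -5.0, -10.4]
width: 0.338
finger_force: 61.7
```

```bash
python3 ang.py f; python3 -c "
from station import *
print(job_done())"
```

```text
24.8833 [0.5497 0.0839 0.2757] [  5.02  -5.01 -10.43] 0.3376782424955494 61.74521327018738
scene 2242 lid angle 44.95340450217791 rms 0.0026295198540381404
top 765 lid angle 44.76381303970223 rms 0.0014980916517494832
tcp angle 45.15502616079446 0.23164760904764414
the job is handed in; nothing more can be done
None
```

I rubbed the seam from the left end to the right end, laid the pad flat back in its tray and let go, and the arm is now holding the lid open at about 45° by its tab; the job was handed in after about 25 s, with the bottle, tin and hammer not touched.

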